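# Nest a fired pottery set on a bat

## Robot

A 6-joint arm with a two-finger parallel gripper is mounted at the origin on the work surface. World frame = base frame: x ahead of the robot, y to its left, z up, the work surface at z = 0. Lengths are in mm, angles in degrees, forces in N, time in s.
With the tool pointing down it reaches from about 325 to 925 mm from the base axis. Payload 3.1 kg.
Tool frame: the origin (TCP) lies at the very end of the fingers, on their centre line; the grasp point (between the pads) lies grasp_offset behind it (grasp_offset is the distance from the TCP to the grasp point, in mm); z points along the fingers, y is the line along which they close (so a half turn about z gives the same grasp; the last joint's range is limited). The gripper opens to 85 mm and grips with 20 to 120 N. Pads are 22 mm wide; open, the fingers measure 114 mm over their backs; the gripper's body (76 mm by 85 mm) begins 54 mm behind the grasp point. The pads swing forward as they close: fully open they stand 13 mm farther back than shut.
Start: joints at [63.472, 12.427, 92.441, -0, 75.132, -6.429], TCP at [214.763, 586.955, 231.3] pointing down, gripper open.
Joint ranges: [-157.48, 157.48], [-44.54, 120.13], [17.64, 146.25], [-64.5, 244.5], [7.68, 150.69], [-147.95, 147.95]. Speed limits (degrees/s): [159.86, 159.86, 180, 180, 180, 180].

## Interface

Orientations are given as [roll, pitch, yaw] about the fixed x, y, z axes, in that order (R = Rz(yaw) Ry(pitch) Rx(roll)).
In Python, from station import * gives the robot as it stands. Calls block until the motion is done:
- goto(position, orientation): joint-space move of the TCP to a pose.
- move_l(position, attitude=None, speed=150): straight line of the TCP; attitude=None keeps the orientation; speed is the mean speed in mm/s.
- move_j(angles): joint-space move.
- grip(opening, squeeze=None): finger opening in mm; squeeze is the grip in N (None keeps the last); returns when the fingers have stopped.
- wait(seconds).
- solve_ik(position, orientation): joint angles nearest the present ones, or None.
- get_obs(): the state.
- get_image(name): name is "scene" or "top" or "wrist"; returns the picture (480x640x3 uint8, red, green, blue); there is no depth.
- get_calibration(name): a dict with "fx", "fy", "cx", "cy" (pixels), "R" (3x3) and "t" (3): a world point X has camera coordinates R X + t; the wrist camera has in their place "mount" (4x4, takes a point from camera to tool coordinates, whose origin is the TCP and whose axes are the flange's). Camera axes: x right, y down, z forward; pixel columns grow to the right and rows downward; lengths in mm; the calibration is good to about 2 mm. A picture is of the moment at which its call begins: read the wrist's pose just before it. get_calibration takes no time and is no camera call.
A pose or a line that the arm cannot do raises Unreachable and nothing moves.
- sign_off(): hands the job in; it is judged then, once.
Trained networks look in the newest picture that a camera, given by its name, has taken for a name from the list of things; names that differ only in an ending like _2 or _b are one class to them, and where a whole thing is asked for, a point or a joint stands for the part that bears it (a point fixed in the world has none). Each returns a list of dicts, best first, with "score" (0 to 1); they miss things now and then, are a little off and sometimes report something else, mostly with a low value. They report only what shows in the picture. A call takes as long as a camera call. They do not tell look-alikes from the thing itself.
- spot_in(name, camera): "extent" ([centre column, centre row, width, height] in pixels, round what is visible of it).
- regions_of(name, camera): "region" (480x640 bool, what is visible of it) and "extent" ([centre column, centre row, width, height] in pixels, round what is visible of it).
The state is a dict: "t": time; "joint_pos": joint angles; "qvel": joint speeds; "effort": joint torques, N m; "tcp_pos": TCP position; "ee_rot": TCP orientation; "wrist_force": force on the tool from outside, world axes, zero at the start; "moment": the same for the moment, N m; "grip_width": finger opening in mm; "grip_force": force on a finger pad.
Only numpy, scipy, OpenCV 4.12 (cv2) and the standard library are available. Lean on these libraries where they do the work, as an engineer would, in place of code of your own. Each camera call takes 0.05 s, during which the arm holds its last target. There are 200 camera calls.

## Task

The glaze firing is done: take the condiment set off the square kiln shelf and nest it on the round wooden bat, ready to be carried to the stock shelf. First set the wide shallow dish in the middle of the bat, then the deep bowl inside the dish, then the tall narrow jar inside the bowl, and last put the small knobbed lid that fits the jar on it, properly seated. Set each piece down upright instead of dropping it, and leave the wide lid, the kiln post and the loop tool where they are.

Things in the scene. Friction and masses are not known exactly. Their poses are not given: they have to be found in the camera images.
- kiln_shelf: square cream-coloured ceramic kiln shelf lying flat on the table, 340 x 340 mm, 18 mm thick, fixed; the set stands on it at the start. Origin: centre of its underside, z up, x and y along its edges.
- bat: round brown wooden throwing bat lying flat on the table, diameter 250 mm, 12 mm thick, with fine concentric rings, fixed. Origin: centre of its underside, z up.
- dish: wide shallow round dish, grey-green glaze with pale rim, straight upright wall: outside diameter 140 mm, height 45 mm, wall 8 mm, inner floor 8 mm above its underside; about 0.3 kg, standing upright. Origin: centre of its underside, z up along its axis; yaw means nothing. Can be pinched by the wall at the rim.
- bowl: deep round bowl in the same glaze, straight upright wall: outside diameter 96 mm, height 72 mm, wall 8 mm, inner floor 8 mm above its underside; about 0.25 kg, standing upright. Origin: centre of its underside, z up. Can be pinched by the wall at the rim. Its rim stands 35 mm above the dish's rim when nested.
- jar: tall narrow open jar in the same glaze, straight upright wall: outside diameter 56 mm, height 98 mm, wall 7 mm (mouth 42 mm wide), floor 8 mm thick; about 0.25 kg, standing upright. Origin: centre of its underside, z up. Can be gripped across its outside; its rim stands 34 mm above the bowl's rim when nested.
- lid: the jar's lid, same glaze: plain disc of diameter 54 mm, from 8 to 15 mm above its underside, with a round locating flange of diameter 33 mm, 8 mm high, below, on which it stands, and above a round knob of diameter 19 mm widening to 22 mm at the top, which is 39 mm above its underside; about 0.07 kg. Origin: centre of the flange's underside, z up. Seated on the jar, the flange is inside the mouth and the disc lies on the rim (origin 90 mm above the jar's origin).
- wide_lid: bystander: a knobbed lid of the same make but 96 mm wide, belonging to another pot, lying on the table. Origin: centre of its underside.
- kiln_post: bystander: square cream-coloured kiln post, 38 x 38 mm, 75 mm high, standing on the table. Origin: centre of its underside.
- loop_tool: bystander: potter's loop tool, wooden handle 120 mm long, 16 mm thick, with a steel wire loop at its own +x end, lying on the table. Origin: under the middle of the handle.
Not all that is in view belongs to the job. Leave any blue look-alike of the lid alone.

How it is judged (in metres and radians):
On the way, in this order (a step that is already met when the one before it is completed fails the run):
1. the dish stands in the middle of the bat (z of dish in the frame of bat between 0.009 and 0.015 m and horizontal distance between dish and bat below 0.025 m and angle between dish's own z axis and vertical below 0.08 rad and linear speed of dish below 0.03 m/s), for 0.2 s.
2. the bowl stands in the dish on the bat (all of step 1 and z of bowl in the frame of dish between 0.005 and 0.011 m and horizontal distance between bowl and dish below 0.018 m and angle between bowl's own z axis and vertical below 0.08 rad and linear speed of bowl below 0.03 m/s), for 0.2 s.
3. the jar stands in the bowl (all of step 2 and z of jar in the frame of bowl between 0.005 and 0.011 m and horizontal distance between jar and bowl below 0.016 m and angle between jar's own z axis and vertical below 0.08 rad and linear speed of jar below 0.03 m/s), for 0.2 s.
4. the lid is seated on the jar (all of step 3 and z of lid in the frame of jar between 0.087 and 0.093 m and horizontal distance between lid and jar below 0.009 m and angle between lid's own z axis and vertical below 0.08 rad and linear speed of lid below 0.03 m/s), for 0.2 s.
At the end, for the whole second after the job is handed in: The dish stands flat on the bat, within 25 mm of its middle; the bowl stands flat on the dish's floor, the jar flat on the bowl's floor, and the lid lies on the jar's rim with its flange in the mouth; all are upright (within about 4.5 degrees), at rest and released (all of step 4); the robot touches nothing.
It fails at once if a piece of the set is dropped (moves freely faster than 0.6 m/s, a fall of about 18 mm) ((linear speed of dish above 0.6 m/s and contact force between the fingers and dish below 0.05 N) or (linear speed of bowl above 0.6 m/s and contact force between the fingers and bowl below 0.05 N) or (linear speed of jar above 0.6 m/s and contact force between the fingers and jar below 0.05 N) or (linear speed of lid above 0.6 m/s and contact force between the fingers and lid below 0.05 N)).
It fails at once if a piece of the set is tipped over (angle between any of dish, bowl, jar, lid's own z axis and vertical above 0.8 rad).
It fails at once if the wide lid, kiln post or loop tool is moved more than 30 mm (distance of any of wide_lid, kiln_post, loop_tool from where it was at the start of the episode above 0.03 m).
It also fails if it takes over 144 s, if anything falls off the work surface, if the arm or the gripper's body presses on something with over 40 N, if the wrist force passes 120 N, or if a joint passes its speed limit or range.

## Working session

There is one attempt and no reset: what is moved stays moved. The work goes in short steps, each a Python script; the robot and the scene stay as the last script left them, time stands still between calls to the robot, and variables do not carry over. Pictures are saved under pics/ and viewed, at most 14 in all, crops included, and the job is handed in when it is done.

```bash
mkdir -p pics; ls; python3 - <<'E'
from station import *
import cv2
o=get_obs(); print(o)
for n in("top","scene","wrist"):
    im=get_image(n); cv2.imwrite(f"pics/{n}0.png",im[:,:,::-1]); c=get_calibration(n); print(n,c)
    if n=="wrist":continue
    for k in["kiln_shelf","bat","dish","bowl","jar","lid","wide_lid","kiln_post","loop_tool"]:
        print(k,[(round(d["score"],2),[round(float(x)) for x in d["extent"]]) for d in spot_in(k,n)[:4]])
E
```

```text
pics
{'t': 0.0, 'joint_pos': array([ 6.34720974e+01,  1.24769726e+01,  9.25278080e+01,  1.79883634e-03,
        7.51318932e+01, -6.43044574e+00]), 'qvel': array([-0.03673462, -0.01740267,  0.00568045,  0.08931482, -0.04815177,
       -0.04748221]), 'effort': array([-6.32283627e-04, -3.96836865e+01, -3.03856587e+01, -1.51347608e-04,
        9.61711630e-03, -2.99956199e-06]), 'tcp_pos': array([214.38846391, 586.22155353, 229.9720541 ]), 'ee_rot': array([-1.79864381e+02, -1.70336125e-02,  1.59902059e+02]), 'wrist_force': array([ 1.22079874,  0.70328528, -0.46355741]), 'moment': array([-0.03143589,  0.00040306, -0.03150561]), 'grip_force': 0.0, 'grip_width': 85.57482760237004}
top {'fx': 622.9822990056624, 'fy': 622.9822990056624, 'cx': 307.70127861860715, 'cy': 247.33872679931676, 'R': array([[ 0.00316653, -0.99996042,  0.00831415],
       [-0.98471747, -0.00456581, -0.17409956],
       [ 0.17413063, -0.0076358 , -0.98469296]]), 't': array([  -6.11309485,  551.25391844, 1469.64857952])}
kiln_shelf [(0.82, [233, 252, 148, 137])]
bat [(0.91, [380, 257, 97, 99]), (0.54, [102, 242, 14, 51])
[... 740 characters left out ...]
[]
jar [(0.62, [432, 266, 31, 52])]
lid [(0.59, [386, 197, 16, 17]), (0.55, [365, 227, 20, 18]), (0.47, [533, 280, 18, 51])]
wide_lid [(0.76, [131, 244, 39, 28])]
kiln_post [(0.61, [317, 328, 19, 38])]
loop_tool [(0.9, [532, 281, 14, 51])]
wrist {'fx': 390.38195842483816, 'fy': 390.38195842483816, 'cx': 325.4112452660204, 'cy': 239.02881852123522, 'mount': array([[ 2.67429012e-04, -9.53919436e-01, -3.00062723e-01,
         7.53942241e+01],
       [ 9.99999376e-01,  5.80477421e-04, -9.54133343e-04,
         1.05330975e-01],
       [ 1.08434598e-03, -3.00062281e-01,  9.53918996e-01,
        -1.42590722e+02],
       [ 0.00000000e+00,  0.00000000e+00,  0.00000000e+00,
         1.00000000e+00]])}
```

View pics/top0.png

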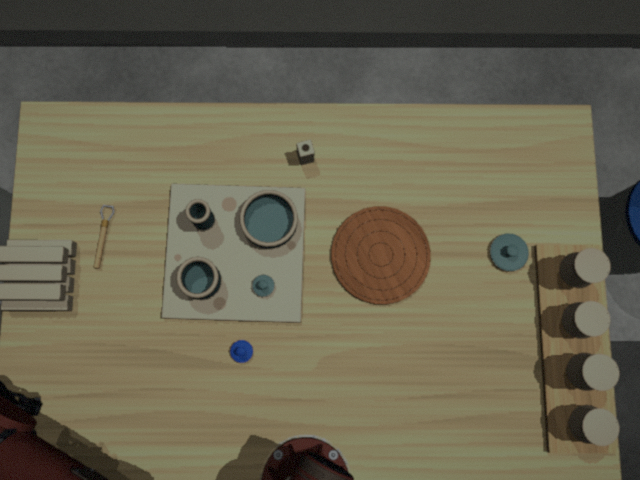

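View pics/scene0.png

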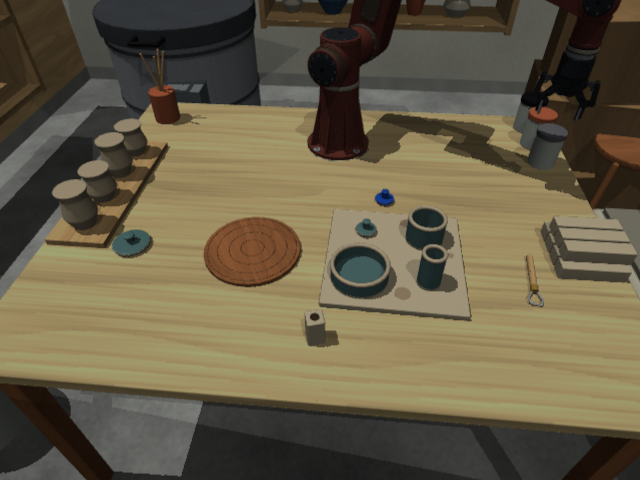

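The top view shows four pieces on the shelf: dish (268,219), bowl (198,280), jar (200,213) and the grey-green lid (263,286). The bat is at (380,255).

Possible mix-ups for the lid:
- (263,286): grey-green, on the shelf. This is my choice.
- (241,351): blue look-alike on the table.
- (510,252): wide lid.

Next I'll fit the poses using the wrist camera and check the lid in a close crop.

```bash
cat > h.py <<'E'
from station import *
import numpy as np, cv2
from scipy.optimize import least_squares
from scipy.spatial.transform import Rotation as Ro
# profile of each round thing: (radius, height) rings
P={"dish":[(70,0),(70,45)],"bowl":[(48,0),(48,72)],"jar":[(28,0),(28,98)],"bat":[(125,0),(125,12)],
   "lid":[(16.5,0),(27,8),(27,15),(9.5,16),(11,39)],"kiln_shelf":None}
A=np.linspace(0,2*np.pi,48,endpoint=False)
def cam(n):
    """(K-dict, R, t) world->camera; call just before the picture"""
    c=get_calibration(n)
    if n!="wrist": return c,np.array(c["R"]),np.array(c["t"])
    o=get_obs(); Rt=Ro.from_euler("xyz",o["ee_rot"],degrees=True).as_matrix(); m=np.array(c["mount"])
    R=(Rt@m[:3,:3]).T; return c,R,-R@(Rt@m[:3,3]+o["tcp_pos"])
def proj(v,X):
    c,R,t=v; p=np.atleast_2d(X)@R.T+t
    return np.c_[c["fx"]*p[:,0]/p[:,2]+c["cx"],c["fy"]*p[:,1]/p[:,2]+c["cy"]]
def model(name,p):
    return np.vstack([np.c_[r*np.cos(A),r*np.sin(A),0*A+h] for r,h in P[name]])+p
def edges(name,v,p):
    q=proj(v,model(name,p)); return np.r_[q.min(0),q.max(0)]
def look(names,n,save=None):
    v=cam(n); im=get_image(n); out={}
    if save: cv2.imwrite(f"pics/{save}.png",im[:,:,::-1])
    for k in names:
        out[k]=[]
        for d in regions_of(k,n):
            r=d["region"]; ys,xs=np.nonzero(r)
            if len(xs)<20: continue
            out[k].append((np.array([xs.min(),ys.min(),xs.max()+1,ys.max()+1],float),d["score"],im[r].mean(0)))
    return v,out
def fit(name,views,p0,fixz=None,gate=45):
    """least squares on box edges; views=[(v,out)], candidate nearest to the prediction"""
    obs=[]
    for v,out in views:
        e0=edges(name,v,p0)
        c=[b for b,s,col in out.get(name,[]) if not col[2]>2*col[1]]   # not blue
        if not c: continue
        b=min(c,key=lambda b:np.abs(b-e0).sum())
        if np.abs(b-e0).max()>gate: continue
        ok=np.array([b[0]>2,b[1]>2,b[2]<638,b[3]<478]); obs.append((v,b,ok))
    f=lambda p:np.concatenate([((edges(name,v,p)-b)*ok) for v,b,ok in obs]) if fixz is None else \
      np.concatenate([((edges(name,v,[p[0],p[1],fixz])-b)*ok) for v,b,ok in obs])
    r=least_squares(f,p0 if fixz is None else p0[:2],loss="soft_l1")
    return r.x,np.round(f(r.x).reshape(-1,4),1)
def ray(v,u,z):
    c,R,t=v; d=R.T@np.array([(u[0]-c["cx"])/c["fx"],(u[1]-c["cy"])/c["fy"],1]); o=-R.T@t
    return o+d*(z-o[2])/d[2]
E
cat > a.py <<'E'
from h import *
import pickle
try: print(grasp_offset)
except NameError: print([k for k in globals() if "grasp" in k])
N=["dish","bowl","jar","lid","bat"]
V=[look(N,"top"),look(N,"scene")]
vt=V[0][0]
px=dict(dish=(268,219),bowl=(198,281),jar=(200,213),lid=(263,286),bat=(380,256))
p0={k:ray(vt,px[k],40 if k!="bat" else 6)*[1,1,0]+[0,0,18 if k!="bat" else 0] for k in N}
sh=ray(vt,(234,253),18); print("shelf",sh)
for k in("post","tool"):print(k,ray(vt,dict(post=(306,158),tool=(101,240))[k],10))
for k in N: x,r=fit(k,V,p0[k]); print(k,p0[k],x,r.tolist())
for i,(xy,yaw) in enumerate([((sh[0]-60,sh[1]+40),180),((sh[0]-60,sh[1]-60),180),((sh[0]-60,p0["bat"][1]+30),180)]):
    for y in(yaw,yaw-90,yaw+90,0):
        try: goto([*xy,330],[180,0,y]); break
        except Unreachable as e: print("no",xy,y,e)
    wait(.3); print(get_obs()["joint_pos"].round())
    V.append(look(N,"wrist",f"w{i}"))
pickle.dump(V,open("V.pkl","wb"))
for k in N: x,r=fit(k,V,p0[k],gate=70); print(k,x,r.tolist())
print(get_obs()["t"])
E
python3 a.py
```

```text
18.700000000000003
shelf [541.54244858 178.52151351  18.        ]
post [790.67868449   0.83627413  10.        ]
tool [574.2798731 512.0429778  10.       ]
dish [623.35187259  94.21587312  18.        ] [622.73028563  93.6629986   13.40742243] [[0.1, -0.2, -1.3, 0.0], [0.1, 0.6, -1.1, -0.7]]
bowl [468.67588976 261.58844548  18.        ] [472.47047938 259.37365919  14.80080253] [[-1.7, -0.2, 0.1, 0.2], [-0.5, -0.3, -0.4, 0.4]]
jar [637.68340032 262.36313102  18.        ] [626.96194368 258.56685599  11.31739589] [[-1.2, 0.2, -0.6, -0.3], [-1.0, -0.2, -0.6, 0.3]]
lid [457.15122371 103.95258916  18.        ] [459.06593317 105.46810302  11.71329199] [[-0.3, -1.1, -0.1, 1.1], [0.3, -0.2, -1.2, 0.2]]
bat [ 537.59967586 -185.26727136    0.        ] [ 540.84628745 -186.46861533   -5.2961522 ] [[-0.7, 0.1, -0.6, 0.1], [-0.6, 0.3, -0.7, -0.3]]
[ 17.  -3.  99.   0.  85. -73.]
[  6.  -7. 103.   0.  85. -84.]
[ -26.   -6.  101.    0.   85. -116.]
dish [627.58585299  92.53935511  17.7630615 ] [[0.4, -2.6, -0.9, -2.2], [-0.5, 0.6, -1.4, -0.3], [-0.3, -0.1, -0.2, -0.1], [1.0, -0.3, -0.5, -0.2], [0.4, -0.1, 0.4, -0.1]]
bowl [477.85892065 256.17338488  18.78282836] [[-0.6, -2.7, 1.3, -2.2], [-1.5, -0.2, -1.2, 0.7], [0.1, -0.2, -0.7, 0.2], [1.2, -0.2, 0.5, -0.8]]
jar [631.45465947 256.95132991  15.56742429] [[-0.8, -2.1, -0.2, -2.4], [-1.3, -0.3, -0.8, 0.5], [0.6, -1.2, -1.3, -2.5], [-0.4, -0.2, 17.5, 5.5]]
lid [464.99024011 104.30774324  16.30249395] [[0.0, -3.8, 0.3, -1.5], [-0.1, -0.1, -1.5, 0.4], [-0.1, -0.6, 0.2, -0.8], [0.5, 0.3, -0.4, -0.9], [-0.2, 0.4, 0.7, 0.3]]
bat [ 5.45978020e+02 -1.86419724e+02 -5.30939852e-01] [[-0.6, -2.4, -0.3, -2.2], [-1.5, 0.2, -1.0, -0.0], [0.2, -1.6, 0.1, -0.2]]
6.7
```

```bash
cat > b.py <<'E'
from h import *
import pickle
V=pickle.load(open("V.pkl","rb"))
p0=dict(dish=[628,92.5,18],bowl=[478,256,18],jar=[631,257,18],lid=[465,104,18],bat=[546,-186,0])
for k in p0:
    x,r=fit(k,V[2:],p0[k],gate=70); y,_=fit(k,V[2:],p0[k],fixz=p0[k][2],gate=70); print(k,x,y,r.tolist())
v=V[3][0]; c=proj(v,[465,104,30])[0].astype(int); print(c)
im=cv2.imread("pics/w1.png")
for k in p0:
    for q in proj(v,model(k,np.array(p0[k]))).astype(int): cv2.circle(im,tuple(map(int,q)),0,(0,0,255),-1)
cv2.imwrite("pics/w1m.png",im)
E
python3 b.py
```

```text
dish [627.98540494  92.45170116  17.40388172] [627.71513466  92.38049813] [[-0.2, 0.1, -0.3, -0.0], [1.0, -0.1, -0.6, -0.1], [0.2, 0.1, 0.1, 0.0]]
bowl [478.17721594 255.98476213  18.45967544] [478.24607595 256.08707579] [[-0.0, 0.1, -1.0, 0.4], [1.0, 0.1, 0.1, -0.6]]
jar [645.51484199 259.87325465 -13.40830386] [631.24484894 256.40641159] [[2.2, -0.1, -3.3, -7.2], [-3.3, 0.8, 8.7, 0.7]]
lid [465.24731688 104.19651308  16.17112851] [465.08262049 104.094237  ] [[-0.2, -0.4, 0.1, -0.6], [0.5, 0.5, -0.5, -0.7], [-0.4, 0.7, 0.5, 0.5]]
bat [ 547.43879488 -186.71412099   -1.5875144 ] [ 547.15634404 -186.60313539] [[0.3, -0.3, -0.3, 0.4]]
[312 171]
```

View pics/w1m.png

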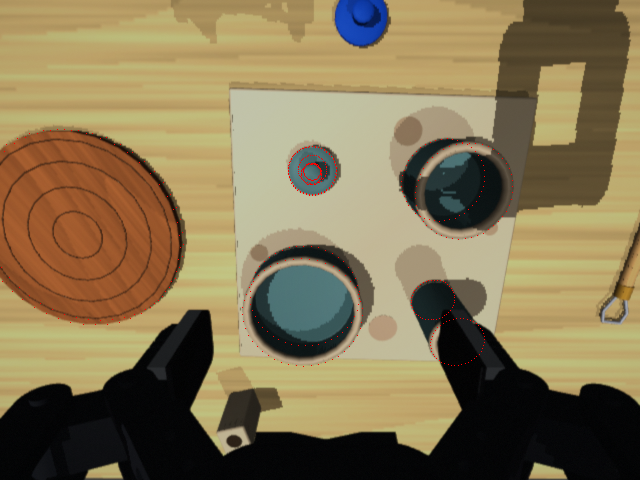

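The fitted outlines lie on the dish, bowl and bat, and on the grey-green lid at (312,171). The blue look-alike is off the shelf at (362,18). The jar is partly hidden by a finger, so I'll measure it again later. Now picking up the dish.

```bash
cat >> h.py <<'E'
D=[180,0,180]
def st(m):
    o=get_obs(); print(m,round(o["t"],1),o["tcp_pos"].round(1),"w",round(o["grip_width"],1),"f",round(o["grip_force"],1),"wf",o["wrist_force"].round(1),flush=True)
    return o
def pick(xy,z,op,squeeze,up=110,high=160):
    grip(op); goto([*xy,z+up],D); move_l([*xy,z],D,speed=120); wait(.2); st("at")
    grip(0,squeeze); wait(.3); st("closed")
    move_l([*xy,z+5],D,speed=30); wait(.2); st("lift")
    move_l([*xy,z+high],D,speed=150); wait(.2); st("up")
def place(xy,z,op,high,back=110):
    """line over the place, down to z+4, then creep until the contact shows; release; retreat"""
    move_l([*xy,high],D,speed=200); move_l([*xy,z+15],D,speed=100); wait(.4)
    f0=st("above")["wrist_force"][2]; h=z+4
    while h>z-3:
        move_l([*xy,h],D,speed=20); wait(.1); f=get_obs()["wrist_force"][2]
        if f-f0>2: break
        h-=1
    st(f"down h-z={h-z:.1f}")
    return h
def release(op,back=110):
    p=get_obs()["tcp_pos"]; grip(op); wait(.3); st("open")
    move_l([p[0],p[1],p[2]+back],D,speed=100)
E
python3 - <<'E'
from h import *
pick([627.8,92.4-66],63-29,40,90)
o=st("")
v=cam("wrist"); cv2.imwrite("pics/d1.png",get_image("wrist")[:,:,::-1])
E
```

```text
at 9.6 [628.7  26.4  35.1] w 40.2 f 0.0 wf [ 0.5 -0.1  0.7]
closed 10.3 [628.3  26.5  34.5] w 6.9 f 90.1 wf [-0.5  2.1  4.2]
lift 10.8 [627.1  26.3  38.2] w 6.3 f 89.6 wf [ 0.4  0.  -4.2]
up 12.2 [627.   26.4 192.5] w 6.9 f 89.6 wf [-0.2  0.3 -3.5]
 12.2 [627.   26.4 192.5] w 6.9 f 89.6 wf [-0.2  0.3 -3.5]
```

View pics/d1.png

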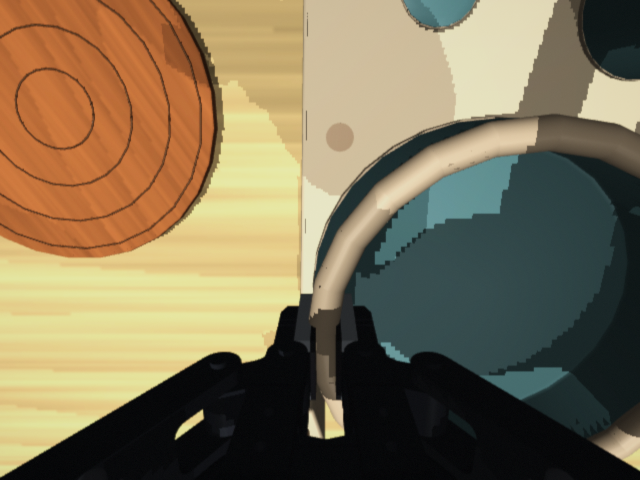

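The dish hangs level, pinched at the wall (around (325,330) in the picture). Placing it on the bat.

```bash
python3 - <<'E'
from h import *
h=place([547,-186.6-66],28,30,190)
release(32,120)
st("")
goto([487,-170,300],D); wait(.3)
N=["dish","bat"]
V=[look(N,"wrist","d2")]
goto([460,-230,300],D); wait(.3); V.append(look(N,"wrist"))
for k,p in(("dish",[547,-187,12]),("bat",[547,-187,0])):
    print(k,fit(k,V,p,gate=70),fit(k,V,p,fixz=p[2],gate=70)[0])
E
```

```text
above 15.9 [ 547.  -252.6   43.1] w 6.5 f 89.6 wf [-0.4 -0.1 -3.1]
down h-z=0.0 18.1 [ 547.3 -252.8   28.5] w 6.3 f 90.0 wf [-0.8 -0.7  0.2]
open 18.7 [ 547.  -252.6   28. ] w 32.0 f 0.0 wf [-0.1  0.4 -0.5]
 20.1 [ 546.6 -252.4  147.4] w 32.1 f 0.0 wf [0.4 0.6 0.4]
dish (array([ 542.01354085, -187.99348942,   13.79656786]), array([[-0.1, -0.4, -0.7, -0.4],
       [ 0.7,  0.3,  0.1,  0.5]])) [ 542.59566431 -187.94266556]
bat (array([ 547.37758318, -186.44663837,   -1.02737038]), array([[ 0., -0., -0.,  0.]])) [ 547.17328915 -186.4099136 ]
```

View pics/d2.png

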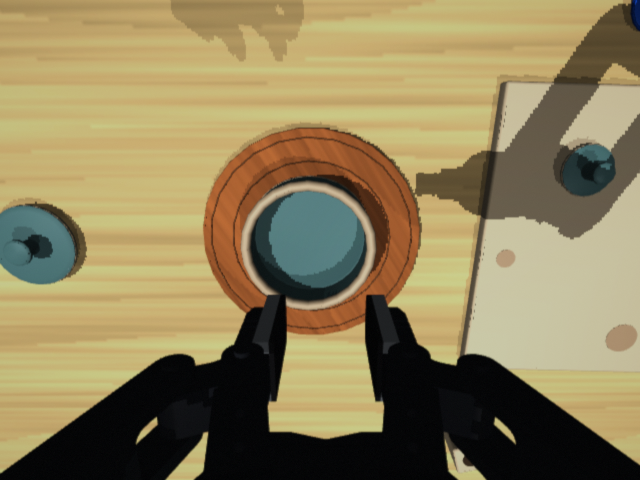

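The dish sits at about (542.6, -188), roughly 5 mm from the bat's middle (picture (309,245)). Next the bowl.

```bash
python3 - <<'E'
from h import *
pick([478.2,256-44],63,36,90,high=120)
h=place([543,-188-44],65,30,185)
cv2.imwrite("pics/b1.png",get_image("wrist")[:,:,::-1])
E
```

```text
at 25.3 [479.  212.2  64. ] w 36.1 f 0.0 wf [0.3 0.2 0.3]
closed 26.0 [478.6 212.3  63.6] w 6.7 f 90.1 wf [-1.2  1.1  5.7]
lift 26.5 [477.7 211.7  67.4] w 6.5 f 88.9 wf [-0.  -0.6 -2.4]
up 27.6 [477.2 211.7 181.5] w 6.5 f 88.9 wf [ 0.1  0.3 -2.6]
above 31.6 [ 543.1 -232.1   80.2] w 6.5 f 88.9 wf [ 0.3 -0.4 -2.7]
down h-z=0.0 33.8 [ 543.2 -232.1   65.6] w 6.6 f 89.6 wf [-1.6  1.5  2.3]
```

View pics/b1.png

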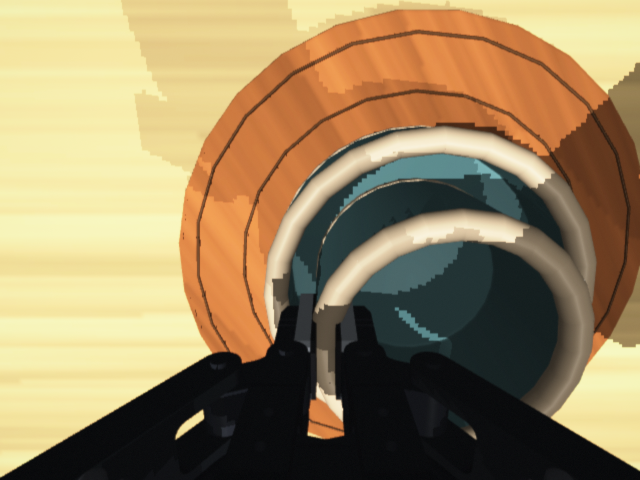

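Contact came at the expected height, and the bowl stands inside the dish wall on every side. Releasing it, then measuring the nest and the jar.

```bash
python3 - <<'E'
from h import *
release(30,120)
V=[]
for p in([483,-170,330],[460,-215,330]):
    goto(p,D); wait(.3); V.append(look(["dish","bowl"],"wrist","b2" if not V else None))
for k,p in(("dish",[543,-188,12]),("bowl",[543,-188,20])):
    print(k,fit(k,V,p,gate=70),fit(k,V,p,fixz=p[2],gate=70)[0])
V=[]
for p in([570,240,330],[600,300,330]):
    goto(p,D); wait(.3); V.append(look(["jar"],"wrist","j1" if not V else None))
p=[631,257,18]; print(fit("jar",V,p,gate=70),fit("jar",V,p,fixz=18,gate=70)[0]); st("")
E
```

```text
open 34.5 [ 543. -232.   65.] w 29.5 f 0.0 wf [-0.7 -0.8  0.1]
dish (array([ 541.51265832, -188.2185934 ,   11.76817383]), array([[ 1.6, -1.2, -0.8,  0.6],
       [ 0.3, -0.5, -0.5,  1. ]])) [ 541.43878881 -188.22834638]
bowl (array([ 544.8437095 , -188.76257   ,   19.73589312]), array([[ 0.1, -0.5, -0.8,  0.3],
       [ 1.6, -0.2, -0.3,  0.3]])) [ 544.74639987 -188.76474455]
(array([630.84062975, 256.20634802,  20.66758752]), array([[ 0.8, -0.3, -0.5,  0.9],
       [ 0.2, -0.2, -0.6, -0.3]])) [631.64385596 256.06455371]
 40.6 [599.9 299.4 330.3] w 29.9 f 0.0 wf [0.4 0.3 0.6]
```

View pics/b2.png

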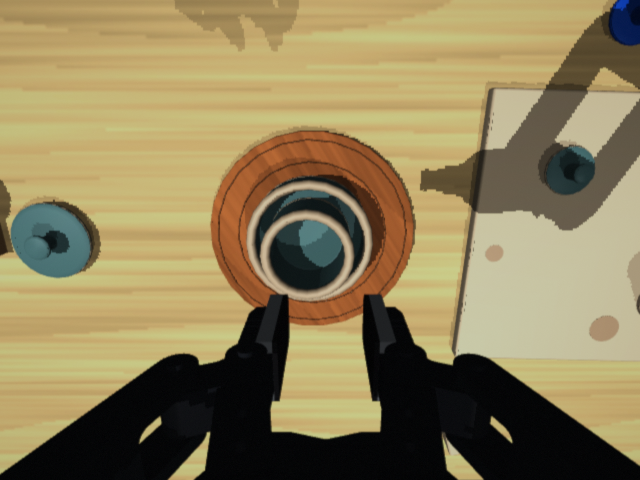

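View pics/j1.png

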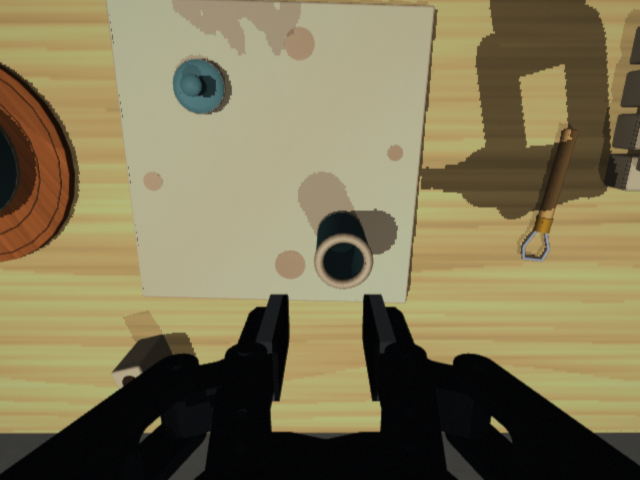

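The bowl is about 3 mm off the dish's centre, which is well inside the limit. The jar is clear at (343,260) in the second picture, at (631,256) mm. Next the jar, gripped slightly deeper because the pads swing back when open.

```bash
python3 - <<'E'
from h import *
pick([631.3,256.1],83,80,70,up=100,high=150)
h=place([544.5,-188.7],93,80,233)
cv2.imwrite("pics/j2.png",get_image("wrist")[:,:,::-1])
E
```

```text
at 43.0 [632.2 256.3  84.3] w 80.0 f 0.0 wf [-0.9  0.1  0.4]
closed 43.7 [632.1 256.5  84. ] w 54.2 f 74.3 wf [0.2 0.6 6.2]
lift 44.2 [630.6 255.8  87. ] w 54.2 f 73.8 wf [-0.2  0.4 -2.1]
up 45.5 [630.6 255.9 231.3] w 54.2 f 73.8 wf [-0.3 -0.1 -2. ]
above 49.8 [ 544.6 -188.7  108.2] w 54.1 f 73.8 wf [-0.  -0.5 -2.2]
down h-z=0.0 52.0 [ 544.8 -188.7   94. ] w 53.7 f 74.5 wf [-2.6  1.7  5.5]
```

View pics/j2.png

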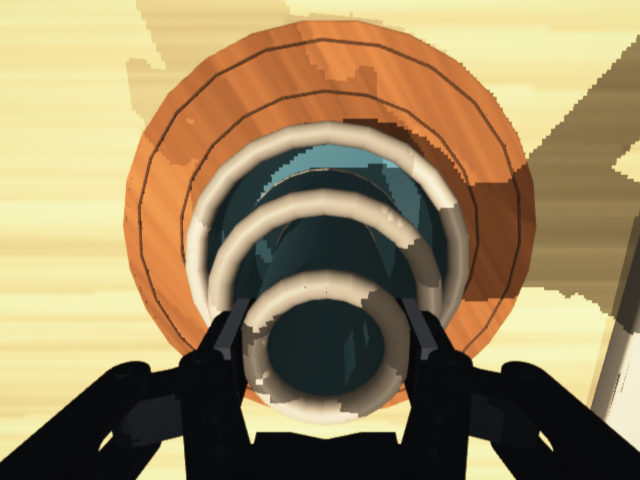

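The jar stands on the bowl floor, with contact at the expected height and its mouth at (326,345). Releasing it, then measuring the jar and the lid from close by.

```bash
python3 - <<'E'
from h import *
release(76,110); grip(40)
V=[]
for p in([483,-188,340],[460,-215,340]):
    goto(p,D); wait(.3); V.append(look(["jar","bowl"],"wrist","j3" if not V else None))
for k,p in(("jar",[544.6,-188.7,28]),("bowl",[544,-188,20])):
    print(k,fit(k,V,p,gate=70),fit(k,V,p,fixz=p[2],gate=70)[0])
V=[]
for p in([400,104,240],[380,80,240]):
    goto(p,D); wait(.3); V.append(look(["lid"],"wrist","l1" if not V else None))
p=[465,104,18]; print(fit("lid",V,p,gate=90),fit("lid",V,p,fixz=18,gate=90)[0]); st("")
a=cv2.imread("pics/j3.png")[80:380,120:520]; b=cv2.imread("pics/l1.png")[80:380,120:520]
cv2.imwrite("pics/jl.png",np.hstack([a,b]))
E
```

```text
open 52.6 [ 544.5 -188.7   93. ] w 75.9 f 0.0 wf [-0.1  0.4  0.3]
jar (array([ 551.27988058, -188.35555175,   18.42470462]), array([[ 1.9, -0.8, -1.1,  1.8],
       [ 1.2, -3.7, -2.1,  0.5]])) [ 546.88962016 -188.67356115]
bowl (array([ 543.50661427, -189.10890958,   25.05388227]), array([[ 0.1, -0.3, -0.8,  0.4],
       [ 0.7, -0.3, -0. ,  0.1]])) [ 545.29091883 -188.95399288]
(array([465.48532989, 104.55888654,  17.03174777]), array([[ 0.4, -1. , -0.7,  0.3],
       [ 1.2, -0.2, -0.7,  0.8]])) [465.07745111 104.5298611 ]
 58.5 [380.2  80.3 240. ] w 40.4 f 0.0 wf [-0.9  0.3 -0.1]
```

View pics/jl.png

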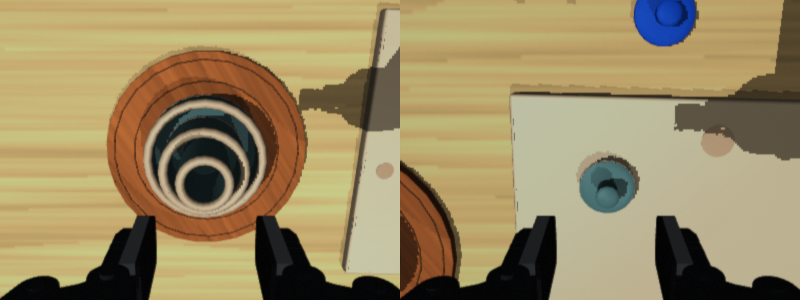

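```bash
python3 - <<'E'
from h import *
P["jar"]=[(28,98)]
V=[]
for p in([483,-188,340],[470,-150,320],[470,-220,320]):
    goto(p,D); wait(.3); v,o=look(["jar"],"wrist")
    for c in o["jar"]: c[0][1]=0
    V.append((v,o))
q=[544.6,-188.7,28]
for w in [[x] for x in V]+[V]: print(fit("jar",w,q,gate=900,fixz=28))
print(fit("jar",V,q,gate=900))
# lid: knob from 15 to 39 above its underside; tips 17 above the underside
grip(40); goto([465.2,104.4,150],D); move_l([465.2,104.4,36],D,speed=100); wait(.2); st("at")
grip(0,40); wait(.3); st("closed")
move_l([465.2,104.4,41],D,speed=30); wait(.2); move_l([465.2,104.4,230],D); wait(.2); st("up")
cv2.imwrite("pics/l2.png",get_image("wrist")[:,:,::-1])
E
```

```text
(array([ 544.72280782, -188.41403866]), array([[ 0.8,  0. , -0.8, -0. ]]))
(array([ 543.61786315, -188.10518451]), array([[ 1.7,  0. , -1.7, -0. ]]))
(array([ 544.76491168, -188.68999414]), array([[ 0.6,  0. , -0.6, -0. ]]))
(array([ 544.39754514, -188.52620026]), array([[ 0.7,  0. , -0.9, -0.3],
       [ 1.3,  0. , -2.1,  0.7],
       [ 0.8,  0. , -0.5, -0.4]]))
(array([ 542.21514715, -188.58739547,   32.40932184]), array([[ 0.3,  0. , -0.6, -0.5],
       [ 0.3,  0. , -2.3,  0.8],
       [ 0.8,  0. ,  0.3, -0.2]]))
at 64.6 [465.8 104.5  36.6] w 40.3 f 0.0 wf [-0.1 -0.6  0.1]
closed 65.3 [465.5 104.5  36.4] w 19.3 f 39.1 wf [-2.   1.   5.8]
up 67.4 [464.7 104.4 229.1] w 19.1 f 39.0 wf [ 0.9  0.6 -0.5]
```

View pics/l2.png

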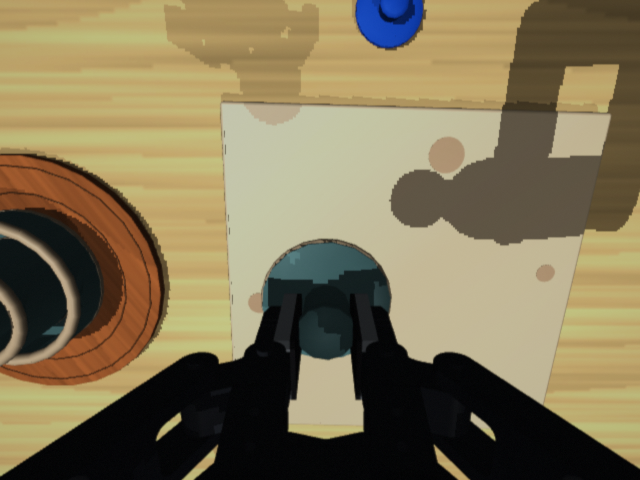

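The lid hangs level on its knob, disc centred near column 326. I'll check its offset in the hand, then seat it.

```bash
python3 - <<'E'
from h import *
v=cam("wrist"); o=get_obs()["tcp_pos"]
print(edges("lid",v,[o[0],o[1],o[2]-18.3]),edges("lid",v,[o[0]+5,o[1],o[2]-18.3]))
h=place([544.5,-188.5],136,40,240)
cv2.imwrite("pics/l3.png",get_image("wrist")[:,:,::-1])
E
```

```text
[261.52229903 239.99253078 391.80929986 365.09996083] [262.10290313 251.48934781 391.19945273 376.75777739]
above 70.5 [ 544.7 -188.6  151.3] w 19.3 f 39.0 wf [ 0.5 -0.  -0.7]
down h-z=0.0 72.7 [ 544.8 -188.6  136.5] w 19.5 f 39.3 wf [-0.5  0.7  2.4]
```

View pics/l3.png

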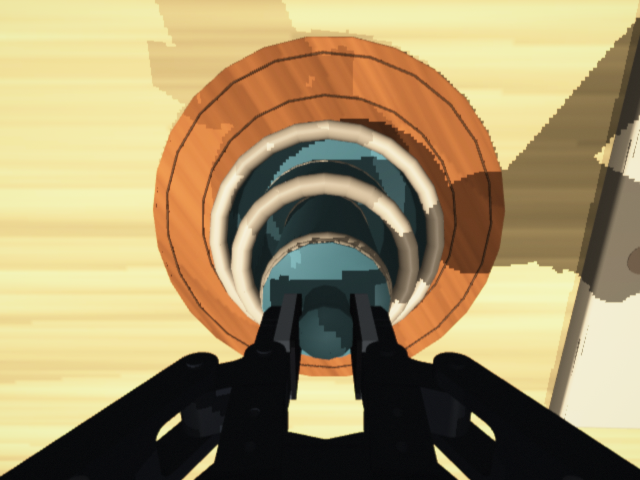

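Contact came exactly at seated height, and the disc lies on the jar's rim around (326,270). Releasing and doing a final check.

```bash
python3 - <<'E'
from h import *
release(40,130)
V=[]
for p in([470,-188,370],[460,-230,370]):
    goto(p,D); wait(.3); V.append(look(["lid"],"wrist","f1" if not V else None))
q=[544.6,-188.5,118]; print(fit("lid",V,q,gate=90)); st("")
cv2.imwrite("pics/f2.png",np.hstack([cv2.imread("pics/f1.png")[80:400,120:520],cv2.resize(get_image("scene")[200:310,180:320,::-1],(400,320))]))
E
```

```text
open 73.4 [ 544.5 -188.5  136. ] w 40.0 f 0.0 wf [-0.5  0.  -0.3]
(array([ 546.47266249, -187.64962244,  112.56825883]), array([[ 0.5, -0.6, -0.5,  0.6]]))
 76.5 [ 460.2 -229.5  370.1] w 39.8 f 0.0 wf [ 0.3  0.8 -0. ]
```

View pics/f2.png

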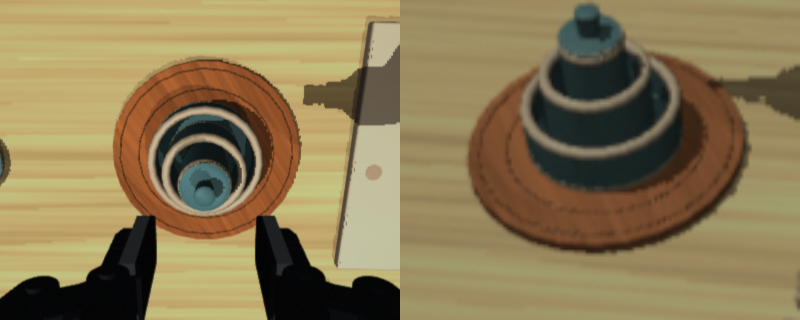

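Both views show the nested set upright, with the lid flat on the jar's rim and the gripper clear.

```bash
python3 -c "
from station import *
print(sign_off())"
```

```text
the job is handed in; nothing more can be done
None
```

The condiment set is nested on the bat – dish, bowl, jar, then the grey-green lid seated on the jar – and the job is handed in; the final pictures show it upright and clear of the gripper, but `sign_off()` gave no verdict.

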